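# Set up the toy shop display

### The job

Set up the display: stand the lighthouse tower, the pony and the music box each upright in the middle of the stand whose painted footprint has its colour and shape, with the pony and the music box lined up with their footprints (either way round will do), and put the lighthouse roof squarely on top of the tower, but only once the tower is standing on its stand. Set everything down without dropping it or knocking it over, and leave the gold teapot, the pink tube and the orange whale alone.

Things in the scene. Friction and masses are not known exactly. Their poses are not given: they have to be found in the camera images.
- tower: Toy lighthouse tower without its roof, standing upright: round wooden foot 64 mm across and 12 mm high, then a straight round column 44 mm across in white and red bands, flat top at 96 mm. Loose, 110 to 230 g. Origin: centre of the underside; z up. Grip the column anywhere between 35 and 90 mm height, from any side.
- roof: Loose lantern roof of the lighthouse, standing upright: yellow round lantern 38 mm across and 30 mm high with white bars, red cone above it with a small ball, 60 mm high in all, flat underside. 35 to 70 g. Origin: centre of the underside; z up. Grip the lantern; it rests flat on the tower's top, with no peg or socket.
- pony: Standing toy pony, hot pink, pale pink mane and hooves. Hooves cover 84 (x) by 34 mm (y). Its body is a bar 30 mm wide (y), x -38 to +22, height 32 to 62 mm: grip it across y near x = -6 mm, 50 mm up; neck and head lie at x above 12 mm, ears 97 mm high. Loose, 100 to 200 g. Origin: centre of the footprint, underside; x to the head, z up.
- musicbox: Toy music box: square teal box, 50 by 50 mm, 64 mm high, with a white panel on each side and a copper dome on top (79 mm in all). Loose, 140 to 280 g. Origin: centre of the underside; x and y along its sides, z up.
- stand_red: Fixed display stand, a 110 by 110 mm plywood plate, 12 mm thick, with a round red footprint 84 mm across painted in the middle: the place of the lighthouse tower. Origin: centre of the underside (table level); the top is 12 mm above.
- stand_pink: Fixed display stand, a plywood plate 130 mm (x) by 80 mm (y), 12 mm thick, with an oblong hot pink footprint 104 by 54 mm, long along x, in the middle: the pony's place, with its head to either end. Origin: centre of the underside (table level).
- stand_teal: Fixed display stand, a 100 by 100 mm plywood plate, 12 mm thick, with a square teal footprint 70 by 70 mm in the middle, sides along x and y: the music box's place, any quarter turn. Origin: centre of the underside (table level).
- teapot: Bystander: gold toy teapot, 72 mm across (about 110 mm over spout and handle), 70 mm high, loose, standing among the toys. Not to be disturbed. Origin: centre of the underside.
- tube: Bystander: pink striped cardboard tube, 72 mm across, 100 mm high, loose, at the far left of the work. Not to be disturbed. Origin: centre of the underside.
- whale: Bystander: orange toy whale, about 105 mm long and 60 mm wide over its fins, 49 mm high, loose, at the far right of the work. Not to be disturbed. Origin: centre of the underside.
Things that resemble listed ones, but are neither listed nor needed, are in the scene too. What is shaped like the tower but blue is not meant. Leave any purple look-alike of the stand_teal alone.

How it is judged:
On the way, in this order (a step that is already met when the one before it is completed fails the run):
1. the tower stands on the red stand, let go, with the roof not yet on it (horizontal distance between tower and stand_red below 0.015 m and z of tower in the frame of stand_red between 0.008 and 0.016 m and angle between tower's own z axis and vertical below 0.1 rad and linear speed of tower below 0.02 m/s and angular speed of tower below 0.2 rad/s and contact force between tower and the fingers below 0.05 N and horizontal distance between roof and tower above 0.05 m), for 0.2 s.
2. the roof rests on the tower on the red stand, let go (horizontal distance between tower and stand_red below 0.015 m and z of tower in the frame of stand_red between 0.008 and 0.016 m and angle between each of tower, roof's own z axis and vertical below 0.1 rad and horizontal distance between roof and tower below 0.01 m and z of roof in the frame of tower between 0.092 and 0.1 m and linear speed of roof below 0.02 m/s and angular speed of roof below 0.2 rad/s and contact force between roof and the fingers below 0.05 N), for 0.2 s.
At the end, for the whole second after the job is handed in: Tower on red stand, pony on pink, music box on teal: within 15 mm of centre, 4 mm in height, upright within 0.1 rad; pony within 0.26 rad of the long axis, music box within 0.3 rad of square. Roof upright on the tower, within 10 mm of its centre. All released, at rest (horizontal distance between tower and stand_red below 0.015 m and z of tower in the frame of stand_red between 0.008 and 0.016 m and angle between each of tower, roof, pony, musicbox's own z axis and vertical below 0.1 rad and horizontal distance between roof and tower below 0.01 m and z of roof in the frame of tower between 0.092 and 0.1 m and horizontal distance between pony and stand_pink below 0.015 m and z of pony in the frame of stand_pink between 0.008 and 0.016 m and angle between the x axis of pony and the x axis of stand_pink, either way round below 0.26 rad and horizontal distance between musicbox and stand_teal below 0.015 m and z of musicbox in the frame of stand_teal between 0.008 and 0.016 m and (angle between the x axis of musicbox and the x axis of stand_teal, either way round below 0.3 rad or angle between the y axis of musicbox and the x axis of stand_teal, either way round below 0.3 rad) and linear speed of each of tower, roof, pony, musicbox below 0.02 m/s and angular speed of each of tower, roof, pony, musicbox below 0.2 rad/s); the robot touches nothing.
It fails at once if a toy is tipped over (angle between any of tower, roof, pony, musicbox's own z axis and vertical above 0.7 rad).
It fails at once if a toy is dropped or thrown: faster than 0.6 m/s with no finger on it (a fall of 2 cm) ((linear speed of tower above 0.6 m/s and contact force between tower and the fingers below 0.01 N) or (linear speed of roof above 0.6 m/s and contact force between roof and the fingers below 0.01 N) or (linear speed of pony above 0.6 m/s and contact force between pony and the fingers below 0.01 N) or (linear speed of musicbox above 0.6 m/s and contact force between musicbox and the fingers below 0.01 N)).
It fails at once if the teapot, tube or whale is moved more than 20 mm or tipped (distance of any of teapot, tube, whale from where it was at the start of the episode above 0.02 m or angle between any of teapot, tube, whale's own z axis and vertical above 0.35 rad).
It also fails if it takes over 136 s, if anything falls off the work surface, if the arm or the gripper's body presses on something with over 40 N, if the wrist force passes 120 N, or if a joint passes its speed limit or range.

### The arm

A 7-joint arm with a two-finger parallel gripper is mounted at the origin on the work surface. World frame = base frame: x ahead of the robot, y to its left, z up, the work surface at z = 0. Lengths are in m, angles in rad, forces in N, time in s.
With the tool pointing down it reaches from about 0.35 to 0.775 m from the base axis. Payload 3.1 kg.
Tool frame: the origin (TCP) lies where the fingers leave the gripper's body, on its centre line; the fingertips stand 73 mm ahead of it and the grasp point (between the pads) lies 54 mm ahead of it; z points along the fingers, y is the line along which they close (so a half turn about z gives the same grasp; the last joint's range is limited). The gripper opens to 85 mm and grips with 20 to 120 N. Pads are 22 mm wide; open, the fingers measure 114 mm over their backs; the gripper's body (76 mm by 85 mm) begins 54 mm behind the grasp point. The pads swing forward as they close: fully open they stand 13 mm farther back than shut.
Start: joints at [1.092, 0.311, 0.014, 1.512, -0.004, 1.319, -0.027], TCP at [0.233, -0.498, 0.304] pointing down, gripper open.
Joint ranges: [-2.7, 2.7], [-0.3, 1.91], [-1.27, 1.3], [0.12, 2.57], [-1.44, 4.58], [0.2, 2.03], [-3.05, 3.05]. Speed limits (rad/s): [2.79, 2.79, 3.14, 3.14, 3.14, 3.14, 3.14].

### API

Orientations are given as a unit quaternion [x, y, z, w].
In Python, from station import status, vision, bot gives the robot as it stands. The module is installed in compiled form; this text tells all that it offers.
- The arm moves only by the tool carry_out, never from a script. Its argument "commands" is a list of rows, each a list of 3 entries, a list of its own where there are three numbers: the opening, from 0 (shut) to 1 (fully open), then the shift along the tool's x, y, z in units of 25 mm (1.0 is 25 mm), then the turn about the tool's z in rad. In form: [[hand, [tx, ty, tz], turn], ...]. A call has 1 to 10 rows; each row is the pose to reach, as a shift and turn from the pose commanded when the call began, along the tool's axes at that moment; what a row does not reach only later rows make up. A row lasts 1/12 s, in which the tool goes at most 41.7 mm and 7.16 degrees, less where a joint would pass 70% of its speed; a pose out of reach is approached as far as the arm can. A call with a gripper value outside its range is refused whole. The fingers move at their own pace and stop on an object; the grip force is fixed at half the most. Time passes only in rows, so rows that repeat a pose let the fingers close. It gives the time, the measured TCP pose, the force, the opening and the grip force at its end, in the units of the state.
- status.read_state(): the state, without advancing time (a new reading comes with each control period).
- vision.snapshot(name): name is "scene" or "side" or "wrist"; returns the picture (400x640x3 uint8, red, green, blue); there is no depth.
- vision.camera_model(name): a dict with "fov_y" (degrees; the focal length in pixels is half the picture's height over the tangent of half this angle, whatever the lens; pixels are square), "cx", "cy" (the principal point, pixels), "k1" (the pictures are not rectified: a ray, as slopes to the right and down, at radius r is drawn at 1 + k1 r^2 times it, then the intrinsics apply), "T" (4x4, takes a point from camera to world coordinates); the wrist camera has in their place "T_tool_cam" (4x4, takes a point from camera to tool coordinates, whose origin is the TCP and whose axes are the flange's). Camera axes: x right, y up, looking along -z (the intrinsics and any distortion apply to the point x, -y, -z); pixel columns grow to the right and rows downward; lengths in m; the calibration is good to about 2 mm. A picture is of the moment at which its call begins: read the wrist's pose just before it. camera_model takes no time and is no camera call.
- bot.finish_job(): hands the job in; it is judged then, once.
The state is a dict: "time_s": time; "joints": joint angles; "joint_velocities": joint speeds; "joint_torque": joint torques, N m; "tool_pos": TCP position; "tool_rot": TCP orientation; "ft_force": force on the tool from outside, world axes, zero at the start; "ft_torque": the same for the moment, N m; "width": finger opening in m; "finger_force": force on a finger pad.
Only numpy, scipy, OpenCV 4.12 (cv2) and the standard library are available. Lean on these libraries where they do the work, as an engineer would, in place of code of your own. Each camera call takes 0.05 s, during which the arm holds its last target. There are 200 camera calls.

## Working session

There is one attempt and no reset: what is moved stays moved. The work goes in short steps, Python scripts to look and compute and a tool call to move; the robot and the scene stay as the last step left them, time stands still between calls to the robot, and variables do not carry over. Pictures are saved under pics/ and viewed, at most 17 in all, crops included, and the job is handed in when it is done.

Besides the shell and the picture viewer there is one more tool, called after "Request:" by a JSON object that holds its "name" and its "arguments". carry_out: Moves the arm, as the interface text tells. Its arguments: {"type":"object","properties":{"commands":{"type":"array"}},"required":["commands"]}

```bash
mkdir -p pics; python3 - <<'E'
from station import status, vision
import cv2, numpy as np
s=status.read_state(); print(s)
for n in("scene","side","wrist"):
    im=vision.snapshot(n); cv2.imwrite(f"pics/{n}0.png",im[:,:,::-1]); m=vision.camera_model(n); print(n,{k:np.round(v,4).tolist() for k,v in m.items() if not isinstance(v,str)})
E
```

```text
{'time_s': 0.0, 'joints': array([ 1.09230557,  0.31172651,  0.01398058,  1.51309953, -0.00439157,
        1.31921563, -0.02719049]), 'joint_velocities': array([-0.00066537,  0.00030636,  0.00203071, -0.00055597, -0.00139278,
       -0.00017025,  0.00124566]), 'joint_torque': array([-1.78182700e-04, -3.79923999e+01,  1.45787015e-01, -2.30586916e+01,
        1.22826715e-02,  1.36317109e-02, -7.64792645e-06]), 'tool_pos': array([ 0.23244246, -0.49782762,  0.30280325]), 'tool_rot': array([ 9.76234920e-01,  2.16711604e-01, -3.11992280e-04, -1.16825451e-03]), 'ft_force': array([0.07079684, 0.06920635, 0.17939526]), 'ft_torque': array([0.07196995, 0.00626405, 0.02825332]), 'finger_force': 0.0, 'width': 0.08513121668014863}
scene {'fov_y': 56.0692, 'cx': 323.6511, 'cy': 200.8759, 'k1': -0.0396, 'T': [[0.3783, -0.7788, 0.5004, 1.0888], [0.9257, 0.3144, -0.2105, -0.1776], [0.0066, 0.5428, 0.8398, 0.9404], [0.0, 0.0, 0.0, 1.0]]}
side {'fov_y': 48.2003, 'cx': 316.6992, 'cy': 199.6022, 'k1': -0.1208, 'T': [[0.9971, 0.0511, -0.0571, 0.5111], [-0.0763, 0.591, -0.8031, -0.8605], [-0.0073, 0.8051, 0.5931, 0.6953], [0.0, 0.0, 0.0, 1.0]]}
wrist {'fov_y': 69.3369, 'cx': 322.274, 'cy': 205.0193, 'k1': -0.0187, 'T_tool_cam': [[-0.0004, 0.965, 0.2623, 0.0663], [1.0, 0.0001, 0.0011, 0.0007], [0.001, 0.2623, -0.965, -0.07], [0.0, 0.0, 0.0, 1.0]]}
```

View pics/scene0.png

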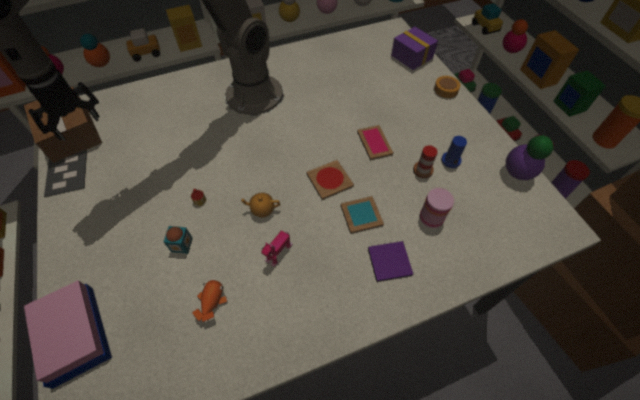

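View pics/side0.png

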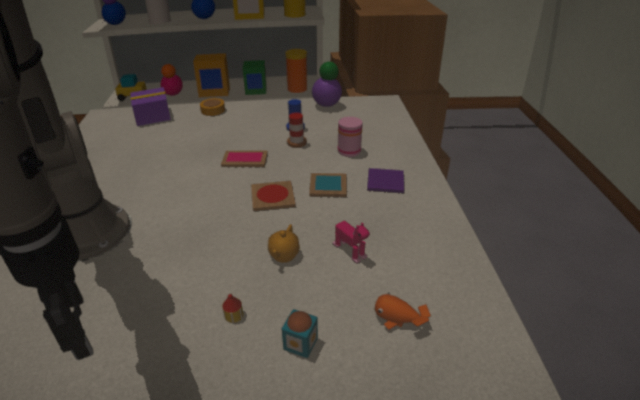

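View pics/wrist0.png

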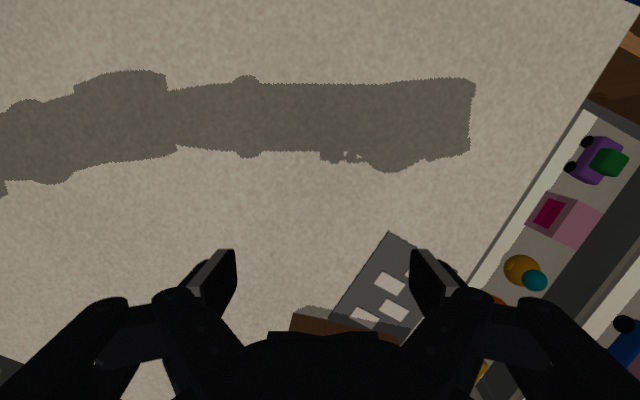

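The scene view shows the tower at (427,160) next to the blue look-alike at (455,152), the roof at (198,197), the pony at (277,247) and the music box at (178,239). The stands are at (330,179) red, (375,141) pink and (361,214) teal; the teapot is at (261,204), the tube at (436,207) and the whale at (210,298). The side view shows the same things. The wrist view only has bare table.

```bash
cat > h.py <<'E'
from station import status, vision
import cv2, numpy as np
from scipy.spatial.transform import Rotation as R
H,W=400,640
def model(n,s=None):
    m=dict(vision.camera_model(n))
    if n=="wrist":
        s=s or status.read_state(); A=np.eye(4); A[:3,:3]=R.from_quat(s["tool_rot"]).as_matrix(); A[:3,3]=s["tool_pos"]
        m["T"]=A@np.array(m["T_tool_cam"])
    m["T"]=np.array(m["T"]); m["f"]=H/2/np.tan(np.radians(m["fov_y"])/2); return m
def rays(m,px):
    px=np.atleast_2d(np.asarray(px,float)); d=(px-[m["cx"],m["cy"]])/m["f"]; u=d.copy()
    for _ in range(10): u=d/(1+m["k1"]*(u**2).sum(1,keepdims=True))
    v=np.c_[u[:,0],-u[:,1],-np.ones(len(u))]@m["T"][:3,:3].T
    return m["T"][:3,3],v/np.linalg.norm(v,axis=1,keepdims=True)
def plane(m,px,z):
    o,v=rays(m,px); return (o+v*((z-o[2])/v[:,2])[:,None])
def tri(obs):  # [(model,pixel)...] -> point, residual
    A=np.zeros((3,3));b=np.zeros(3);L=[]
    for m,p in obs:
        o,v=rays(m,p);P=np.eye(3)-np.outer(v[0],v[0]);A+=P;b+=P@o;L.append((P,o))
    x=np.linalg.solve(A,b); return x,max(np.linalg.norm(P@(x-o)) for P,o in L)
def snap(n,save=None):
    s=status.read_state(); m=model(n,s); im=vision.snapshot(n)
    if save: cv2.imwrite(f"pics/{save}.png",im[:,:,::-1])
    return im,m
def mask(im,h0,h1,smin=100,vmin=40,vmax=255):
    h=cv2.cvtColor(im,cv2.COLOR_RGB2HSV); H_,S,V=h[...,0].astype(int),h[...,1],h[...,2]
    k=(H_>=h0)&(H_<=h1) if h0<=h1 else (H_>=h0)|(H_<=h1)
    return (k&(S>=smin)&(V>=vmin)&(V<=vmax)).astype(np.uint8)
def blobs(mk,amin=30):
    cs,_=cv2.findContours(mk,cv2.RETR_EXTERNAL,cv2.CHAIN_APPROX_NONE)
    return sorted([c[:,0,:].astype(float) for c in cs if cv2.contourArea(c)>=amin],key=len,reverse=True)
def cen(c):
    M=cv2.moments(c.astype(np.float32)); return np.array([M["m10"],M["m01"]])/M["m00"]
def rect(p):  # metric points -> centre,size,long-axis angle(deg)
    (c,s,a)=cv2.minAreaRect((p[:,:2]*1000).astype(np.float32))
    if s[0]<s[1]: s=(s[1],s[0]);a+=90
    return np.round(c,1),np.round(s,1),round((a+90)%180-90,1)
def go(x,y,z,yaw=None,s=None):
    """shift (25 mm units) and turn for a TCP target; yaw = world angle of tool x"""
    s=s or status.read_state(); r=R.from_quat(s["tool_rot"]); M=r.as_matrix()
    t=M.T@(np.array([x,y,z])-s["tool_pos"])/0.025
    y0=np.arctan2(M[1,0],M[0,0]); tu=0 if yaw is None else -((yaw-y0+np.pi)%(2*np.pi)-np.pi)
    return np.round(t,2).tolist(),round(float(tu),3),"yaw now",round(float(y0),3)
E
cat > a.py <<'E'
from h import *
S={n:(cv2.cvtColor(cv2.imread(f"pics/{n}0.png"),cv2.COLOR_BGR2RGB),model(n)) for n in("scene","side")}
rng={"red":(174,8),"pink":(160,173),"teal":(80,100),"yellow":(9,28)}
for n,(im,m) in S.items():
    for k,(a,b) in rng.items():
        for c in blobs(mask(im,a,b,110),25):
            p=cen(c); w=plane(m,c,.012); q=cen(w[:,:2].astype(np.float32))
            if 0.2<q[0]<0.95 and abs(q[1])<.6: print(n,k,p.round(1),cv2.contourArea(c.astype(np.float32)),"xy@12",q.round(3),rect(w)[1:])
E
python3 a.py
```

```text
scene red [277.4 251.7] 57.5 xy@12 [ 0.64  -0.122] (array([77.3, 38.2]), -74.9)
scene red [374.9 140.6] 413.0 xy@12 [0.379 0.301] (array([110.4,  59.4]), -4.8)
scene red [329.5 177.6] 451.5 xy@12 [0.463 0.104] (array([83.1, 80. ]), 68.0)
scene red [434.  210.7] 71.0 xy@12 [0.687 0.34 ] (array([66.2, 29. ]), 39.3)
scene red [429.  152.7] 161.0 xy@12 [0.491 0.441] (array([65.1, 44.5]), -40.9)
scene red [196.7 194.5] 85.0 xy@12 [ 0.373 -0.287] (array([36. , 34.2]), -22.0)
scene red [424.  166.1] 32.5 xy@12 [0.533 0.397] (array([41. , 19.4]), 44.0)
scene pink [275.9 243.3] 251.0 xy@12 [ 0.614 -0.118] (array([87.4, 39. ]), -65.9)
scene pink [374.9 140.6] 296.0 xy@12 [0.379 0.301] (array([98.2, 48.4]), -4.9)
scene teal [361.6 213. ] 393.0 xy@12 [0.615 0.141] (array([65.6, 64.4]), 83.0)
scene teal [176.7 238.6] 48.5 xy@12 [ 0.498 -0.37 ] (array([51.1, 47. ]), 68.2)
scene yellow [373.8 146.3] 145.5 xy@12 [0.398 0.287] (array([128.2,  77.5]), -6.0)
scene yellow [209.2 300.2] 699.5 xy@12 [ 0.702 -0.325] (array([101.8,  74.9]), -57.6)
scene yellow [361.4 214.3] 902.0 xy@12 [0.618 0.139] (array(
[... 1331 characters left out ...]
[ 0.708 -0.312] (array([103.7,  86.1]), 1.7)
side yellow [328.5 187.6] 158.0 xy@12 [0.613 0.118] (array([98.1, 93.1]), 82.7)
side yellow [245.4 161.7] 141.0 xy@12 [0.383 0.27 ] (array([125.1,  80.3]), -5.4)
side yellow [272.3 195.1] 902.5 xy@12 [0.463 0.097] (array([111.6, 104.2]), -85.3)
side yellow [283.3 245. ] 760.0 xy@12 [ 0.488 -0.1  ] (array([121.9,  68.5]), -86.1)
side yellow [232.9 315.5] 107.5 xy@12 [ 0.387 -0.297] (array([33.9, 33. ]), 10.0)
side yellow [299.  321.2] 306.5 xy@12 [ 0.514 -0.319] (array([42.8, 41.7]), 85.5)
side yellow [295.5 143.7] 40.5 xy@12 [0.533 0.363] (array([56.8, 42.4]), -13.1)
side yellow [293.5 343.5] 26.0 xy@12 [ 0.501 -0.37 ] (array([16.8,  8.2]), -53.1)
```

```bash
python3 - <<'E'
from h import *
a,b=model("scene"),model("side")
for n,p,q in [("redst",(329.5,177.6),(272.2,193.2)),("pinkst",(374.9,140.6),(244.2,156.6)),("tealst",(361.6,213),(327.9,182.6)),("towertop",(429,152.7),(295.5,118.2)),("towerband",(424,166.1),(296.2,133.4)),("roofred",(196.7,194.5),(231.2,303.9)),("roofyel",(199.6,201.2),(232.9,315.5)),("dome",(177,231.5),(299,321.2)),("pony",(275.9,243.3),(351.5,235.6)),("teapot",(261.7,204.4),(283.3,245)),("whale",(209.2,300.2),(399.3,311.6)),("tube",(436,207),(349.5,136)),("blue",(455,152),(294,114))]:
    x,r=tri([(a,p),(b,q)]); print(n,x.round(3),round(r,4))
print(go(.485,-.345,.25,.435))
E
```

```text
redst [0.462 0.105 0.011] 0.0004
pinkst [0.378 0.303 0.01 ] 0.0005
tealst [0.614 0.142 0.01 ] 0.0005
towertop [0.537 0.393 0.084] 0.0006
towerband [0.54  0.389 0.031] 0.0041
roofred [ 0.386 -0.285  0.031] 0.0011
roofyel [ 0.386 -0.285 -0.004] 0.0019
dome [ 0.512 -0.356  0.061] 0.0027
pony [ 0.637 -0.123  0.05 ] 0.0031
teapot [ 0.489 -0.118  0.027] 0.0002
whale [ 0.707 -0.323  0.022] 0.0016
tube [0.696 0.33  0.05 ] 0.001
blue [0.537 0.499 0.046] 0.0036
([11.74, -1.27, 2.12], 0.002, 'yaw now', 0.437)
```

Request:
{"name": "carry_out", "arguments": {"commands": [[1,[1.6,-0.1,0.4],0],[1,[3.2,-0.2,0.8],0],[1,[4.8,-0.3,1.2],0],[1,[6.4,-0.4,1.6],0],[1,[8,-0.5,2],0],[1,[9.6,-0.5,2.1],0],[1,[11,-0.6,2.1],0],[1,[12.4,-0.7,2.1],0],[1,[12.4,-0.7,2.1],0],[1,[12.4,-0.7,2.1],0]]}}

```text
time_s: 0.98
tool_pos: [0.5086, -0.3482, 0.2505]
tool_rot: [0.976, 0.22, 0.0, -0.001]
ft_force: [-0.9, -0.8, -0.9]
width: 0.0853
finger_force: 0.0
```

```bash
python3 - <<'E'
from h import *
im,m=snap("wrist","w1"); s=status.read_state(); print(s["time_s"],s["tool_pos"],s["tool_rot"])
for k,(a,b) in {"teal":(80,100),"orange":(5,18)}.items():
    for c in blobs(mask(im,a,b,80,25),60): print(k,cen(c).round(1),len(c),rect(plane(m,c,.064)))
E
```

```text
1.0333 [ 0.50648199 -0.35061257  0.25068783] [ 9.76004765e-01  2.17747911e-01 -6.61742484e-04 -3.29991885e-04]
teal [336.2 195.4] 314 (array([ 515.8, -359.4]), array([55. , 49.3]), 62.6)
orange [374.3  15.3] 214 (array([ 660.8, -321.4]), array([56.1, 26.1]), -64.4)
orange [338.8 203.5] 126 (array([ 513.3, -363. ]), array([42.3, 40.8]), -64.6)
```

View pics/w1.png

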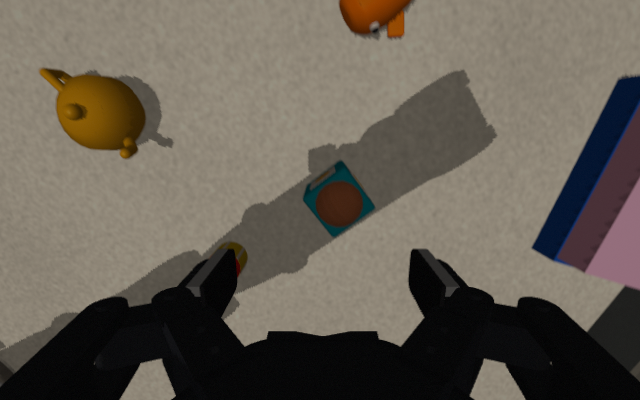

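The wrist view shows the music box, with its dome at about (338,203) and its corners at (374,206), (336,237) and (304,197). The teapot is at upper left and the whale at the top.

```bash
python3 - <<'E'
from h import *
print(go(.514,-.362,.2,np.radians(62.6)))
E
```

```text
([0.08, 0.54, 2.03], -0.654, 'yaw now', 0.439)
```

Request:
{"name": "carry_out", "arguments": {"commands": [[1,[0,0.2,0.6],-0.12],[1,[0,0.4,1.2],-0.24],[1,[0.1,0.5,1.8],-0.36],[1,[0.1,0.5,2],-0.48],[1,[0.1,0.5,2],-0.6],[1,[0.1,0.5,2],-0.655],[1,[0.1,0.5,2],-0.655],[1,[0.1,0.5,2],-0.655],[1,[0.1,0.5,2],-0.655],[1,[0.1,0.5,2],-0.655]]}}

```text
time_s: 1.87
tool_pos: [0.5132, -0.3622, 0.2016]
tool_rot: [0.855, 0.518, -0.0, 0.0]
ft_force: [-0.0, 0.5, 0.4]
width: 0.0851
finger_force: 0.0
```

```bash
cat > box.py <<'E'
from h import *
im,m=snap("wrist","w2"); s=status.read_state(); print(s["tool_pos"],s["joint_velocities"].round(3))
ys=np.array([a for a in blobs(mask(im,5,18,80,25),60)],object)
for k,(a,b) in {"teal":(80,100),"orange":(5,18)}.items():
    for c in blobs(mask(im,a,b,80,25),60): print(k,cen(c).round(1),len(c),rect(plane(m,c,.064)))
dome=min(ys,key=lambda c:np.linalg.norm(cen(c)-[320,205])); print(tri([(m,cen(dome)),(model("scene"),(177,231.5)),(model("side"),(299,321.2))]))
print(go(.514,-.362,.092,np.radians(62.6)))
E
python3 box.py
```

```text
[ 0.51339146 -0.36199709  0.20156   ] [-0.003  0.    -0.007 -0.003  0.004 -0.002  0.002]
teal [322.5 208.9] 254 (array([ 516.4, -357.2]), array([56.7, 49. ]), 62.4)
orange [522.4  48.2] 517 (array([ 686.4, -321.6]), array([101.5,  60.7]), -19.0)
orange [322.7 216.1] 158 (array([ 513.9, -362.1]), array([43.1, 42.5]), 28.7)
(array([ 0.51294275, -0.35868201,  0.06389651]), np.float64(0.004737955403398612))
([0.01, 0.02, 4.38], -0.002, 'yaw now', 1.091)
```

Request:
{"name": "carry_out", "arguments": {"commands": [[1,[0,0,1],0],[1,[0,0,2],0],[1,[0,0,3],0],[1,[0,0,3.8],0],[1,[0,0,4.35],0],[1,[0,0,4.35],0],[0.3,[0,0,4.35],0],[0.3,[0,0,4.35],0],[0.3,[0,0,4.35],0],[0.3,[0,0,4.35],0]]}}

```text
time_s: 2.75
tool_pos: [0.5148, -0.3623, 0.0947]
tool_rot: [0.855, 0.519, 0.001, 0.002]
ft_force: [-0.3, -0.1, 2.7]
width: 0.0495
finger_force: 63.5
```

Request:
{"name": "carry_out", "arguments": {"commands": [[0.3,[0,0,0],0],[0.3,[0,0,0],0],[0.3,[0,0,-0.4],0],[0.3,[0,0,-1.2],0],[0.3,[0,0,-2.2],0],[0.3,[0,0,-3.2],0],[0.3,[0,0,-4.4],0],[0.3,[0,0,-5.6],0],[0.3,[0,0,-6],0],[0.3,[0,0,-6],0]]}}

```text
time_s: 3.58
tool_pos: [0.5151, -0.3624, 0.2462]
tool_rot: [0.855, 0.519, 0.001, 0.003]
ft_force: [0.1, 0.1, -2.8]
width: 0.0492
finger_force: 63.3
```

```bash
python3 - <<'E'
from h import *
im,m=snap("wrist","w3"); s=status.read_state(); print(s["time_s"],s["tool_pos"],s["width"],s["finger_force"],s["ft_force"])
print(go(.614,.141,.242,np.radians(83.5)))
E
```

```text
3.6333 [ 0.51394606 -0.36173311  0.24326236] 0.049313056168872 63.34196090698242 [ 0.05575159 -0.66603334 -3.27569174]
([19.69, -5.72, 0.03], -0.366, 'yaw now', 1.092)
```

View pics/w3.png

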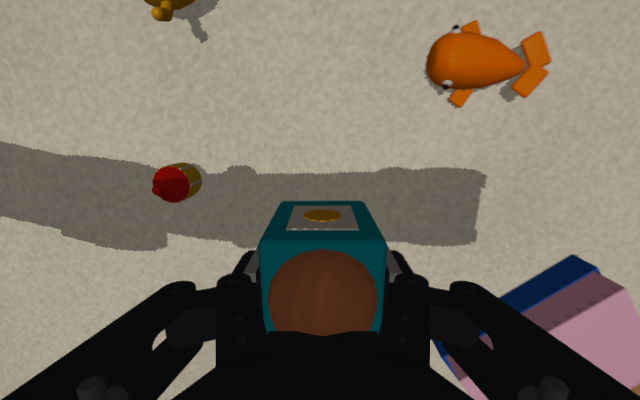

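The view shows the box gripped squarely between the pads, with the roof at (172,184) and the whale at upper right.

Request:
{"name": "carry_out", "arguments": {"commands": [[0.3,[0.8,-0.2,0],0],[0.3,[2.2,-0.6,0],0],[0.3,[3.7,-1.1,0],0],[0.3,[5.2,-1.5,0],0],[0.3,[6.7,-2,0],0],[0.3,[8.2,-2.4,0],0],[0.3,[9.7,-2.8,0],0],[0.3,[11.2,-3.3,0],0],[0.3,[12.7,-3.7,0],0],[0.3,[14.2,-4.1,0],0]]}}

```text
time_s: 4.47
tool_pos: [0.5846, 0.0023, 0.2392]
tool_rot: [0.855, 0.519, -0.003, -0.002]
ft_force: [0.7, -0.7, -2.5]
width: 0.0493
finger_force: 63.3
```

Request:
{"name": "carry_out", "arguments": {"commands": [[0.3,[1.4,-0.4,0],-0.06],[0.3,[2.7,-0.8,0],-0.12],[0.3,[3.8,-1.1,0],-0.2],[0.3,[4.7,-1.4,0],-0.28],[0.3,[5.2,-1.5,0],-0.34],[0.3,[5.5,-1.6,0],-0.365],[0.3,[5.5,-1.6,0],-0.365],[0.3,[5.5,-1.6,0],-0.365],[0.3,[5.5,-1.6,0],-0.365],[0.3,[5.5,-1.6,0],-0.365]]}}

```text
time_s: 5.3
tool_pos: [0.6143, 0.1387, 0.2421]
tool_rot: [0.747, 0.664, -0.001, 0.0]
ft_force: [0.0, -0.1, -1.6]
width: 0.0493
finger_force: 63.3
```

```bash
python3 - <<'E'
from h import *
im,m=snap("wrist","w4"); s=status.read_state(); print(s["time_s"],s["tool_pos"],s["width"],s["joints"].round(2))
for k,(a,b) in {"teal":(80,100),"wood":(9,28)}.items():
    for c in blobs(mask(im,a,b,60,25),100): print(k,cen(c).round(1),len(c),rect(plane(m,c,.012)))
im,m=snap("scene","s4")
for c in blobs(mask(im,80,100,110),25):print("scene",cen(c),rect(plane(m,c,.012)))
print(go(.614,.141,.107,np.radians(83.5)))
E
```

```text
5.35 [0.61437043 0.13905486 0.24239832] 0.04955058708937072 [ 0.04  0.55 -0.45  1.36  0.24  1.29 -0.54]
teal [322.  222.5] 677 (array([605.9,  68.1]), array([218.8, 145.2]), 83.3)
wood [75.8 53.8] 735 (array([381.6, 301.6]), array([135.8,  81. ]), -5.9)
wood [321.7 161. ] 422 (array([615.9, 155.7]), array([99.7, 72.7]), -6.7)
wood [190.7 230.3] 352 (array([465. , 106.2]), array([113.3, 111. ]), 4.5)
wood [322.2 294.5] 304 (array([600.5,  14.8]), array([129.1, 115. ]), -9.7)
wood [322.1 215.2] 83 (array([610.9, 111.1]), array([41.3, 14.8]), -6.7)
scene [361.74173028 212.88804071] (array([614.7, 141.3]), array([65.7, 64.6]), 83.7)
scene [85.42592593 39.2037037 ] (array([-587.2, -567.5]), array([58.1, 31.2]), 13.6)
([0.06, -0.02, 5.42], -0.003, 'yaw now', 1.454)
```

View pics/w4.png

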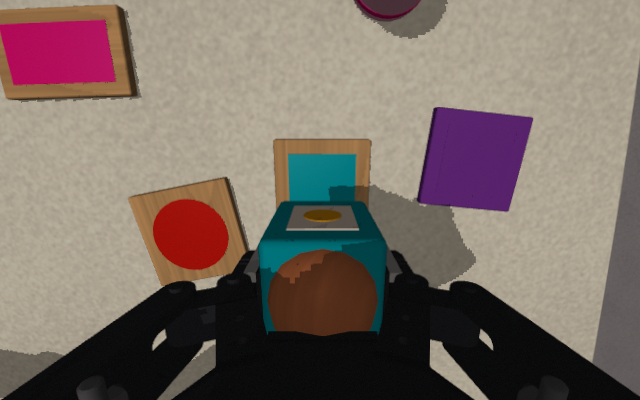

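The box hangs over the teal stand, whose plate spans columns 274–371. The red footprint is at (190,234), the pink one at (57,52), and the purple decoy is at right.

Request:
{"name": "carry_out", "arguments": {"commands": [[0.3,[0.1,0,0.8],0],[0.3,[0.1,0,1.8],0],[0.3,[0.1,0,2.8],0],[0.3,[0.1,0,3.8],0],[0.3,[0.1,0,4.5],0],[0.3,[0.1,0,4.9],0],[0.3,[0.1,0,5.1],0],[0.3,[0.1,0,5.2],0],[0.3,[0.1,0,5.3],0],[0.3,[0.1,0,5.3],0]]}}

```text
time_s: 6.23
tool_pos: [0.6152, 0.1438, 0.1111]
tool_rot: [0.746, 0.666, 0.001, 0.0]
ft_force: [-0.3, 0.6, -2.1]
width: 0.0498
finger_force: 63.3
```

Request:
{"name": "carry_out", "arguments": {"commands": [[0.3,[0,0,0.05],0],[0.3,[0,0,0.05],0],[0.3,[0,0,0.1],0],[0.3,[0,0,0.1],0],[0.3,[0,0,0.1],0]]}}

```text
time_s: 6.65
tool_pos: [0.6145, 0.1437, 0.1078]
tool_rot: [0.746, 0.666, 0.0, 0.0]
ft_force: [-0.3, 0.5, -2.4]
width: 0.0494
finger_force: 63.3
```

Request:
{"name": "carry_out", "arguments": {"commands": [[0.3,[-0.1,0,0.04],0],[0.3,[-0.1,0,0.04],0],[0.3,[-0.1,0,0.08],0],[0.3,[-0.1,0,0.08],0]]}}

```text
time_s: 6.98
tool_pos: [0.6143, 0.1409, 0.1067]
tool_rot: [0.746, 0.666, -0.0, 0.0]
ft_force: [-2.5, -1.4, 2.9]
width: 0.0493
finger_force: 63.7
```

Request:
{"name": "carry_out", "arguments": {"commands": [[1,[0,0,0],0],[1,[0,0,0],0],[1,[0,0,0],0],[1,[0,0,0],0],[1,[0,0,-0.6],0],[1,[0,0,-1.8],0],[1,[0,0,-3.2],0],[1,[0,0,-4.4],0],[1,[0,0,-5.2],0],[1,[0,0,-5.2],0]]}}

```text
time_s: 7.82
tool_pos: [0.6169, 0.1425, 0.2418]
tool_rot: [0.746, 0.666, 0.005, 0.002]
ft_force: [1.3, 0.4, -0.2]
width: 0.0853
finger_force: 0.0
```

Request:
{"name": "carry_out", "arguments": {"commands": [[1,[-1,0.2,0],0],[1,[-2.4,0.5,0],0],[1,[-3.8,0.8,0],0],[1,[-5.2,1,0],0],[1,[-6.6,1.3,0],0],[1,[-8,1.5,0],0],[1,[-9.2,1.8,0],0],[1,[-10.2,2,0],0],[1,[-10.2,2,0],0],[1,[-10.2,2,0],0]]}}

```text
time_s: 8.65
tool_pos: [0.6343, -0.1209, 0.2342]
tool_rot: [0.748, 0.664, -0.001, -0.0]
ft_force: [0.6, 1.1, -0.5]
width: 0.0853
finger_force: 0.0
```

```bash
python3 - <<'E'
from h import *
im,m=snap("wrist","w5"); s=status.read_state(); print(s["time_s"],s["tool_pos"],s["width"])
for c in blobs(mask(im,155,178,90,40),100): print(cen(c).round(1),len(c),[rect(plane(m,c,z)) for z in(.055,0)])
E
```

```text
8.7 [ 0.63451849 -0.11795998  0.23455625] 0.08542673641343901
[330.4 204.5] 237 [(array([ 645.4, -126.7]), array([103.3,  37.4]), -58.6), (array([ 646. , -142.4]), array([126.1,  45.6]), -58.6)]
```

View pics/w5.png

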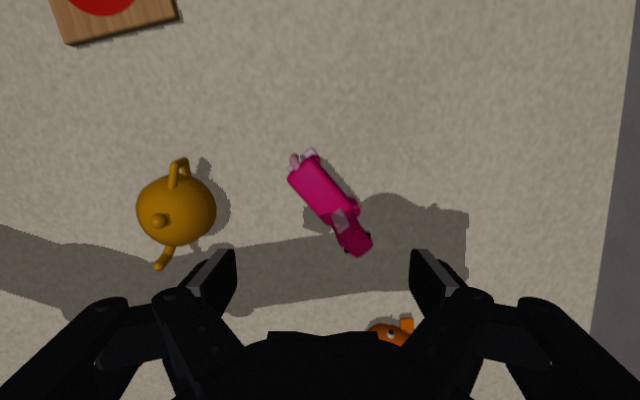

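The wrist view shows the pony with its head toward lower right at about (357,240) and its tail at (302,157). The teapot is at (176,210), clear of the pony.

```bash
python3 - <<'E'
from h import *
m=model("wrist"); p=plane(m,[(327,191),(304,169),(345,212)],.062); print(p.round(4),np.degrees(np.arctan2(*(p[2]-p[1])[[1,0]])))
print(go(p[0,0],p[0,1],.2,np.radians(123)))
E
```

```text
[[ 0.64   -0.1058  0.062 ]
 [ 0.6229 -0.0848  0.062 ]
 [ 0.6535 -0.1263  0.062 ]] -53.52572715165509
([0.51, 0.16, 1.38], -0.691, 'yaw now', 1.456)
```

Request:
{"name": "carry_out", "arguments": {"commands": [[1,[0.2,0.1,0.2],-0.12],[1,[0.4,0.1,0.5],-0.24],[1,[0.5,0.2,0.8],-0.36],[1,[0.5,0.2,1.1],-0.48],[1,[0.5,0.2,1.4],-0.6],[1,[0.5,0.2,1.4],-0.7],[1,[0.5,0.2,1.4],-0.7],[1,[0.5,0.2,1.4],-0.7],[1,[0.5,0.2,1.4],-0.7],[1,[0.5,0.2,1.4],-0.7]]}}

```text
time_s: 9.53
tool_pos: [0.6415, -0.1052, 0.2011]
tool_rot: [0.473, 0.881, 0.0, 0.0]
ft_force: [0.4, 0.1, 0.7]
width: 0.0852
finger_force: 0.0
```

```bash
python3 - <<'E'
from h import *
im,m=snap("wrist"); s=status.read_state(); print(s["time_s"],s["tool_pos"],s["width"])
cv2.imwrite("pics/w6.png",cv2.resize(im[100:330,220:420,::-1],None,fx=2.5,fy=2.5,interpolation=cv2.INTER_CUBIC))
mk=mask(im,155,178,90,40)
for y in range(150,280,8):
    x=np.nonzero(mk[y,220:420])[0]+220
    if len(x): a=plane(m,[(x[0],y),(x[-1]+1,y)],.055)[:,:2]; print(y,x[0],x[-1],a.mean(0).round(4),round(np.linalg.norm(a[1]-a[0])*1000,1))
E
```

```text
9.5833 [ 0.64150805 -0.10545965  0.20105979] 0.0856309278210964
174 293 327 [ 0.6169 -0.084 ] 26.3
182 289 328 [ 0.6193 -0.0898] 30.3
190 288 327 [ 0.622  -0.0954] 30.5
198 289 327 [ 0.6257 -0.1005] 30.0
206 289 327 [ 0.6292 -0.1058] 30.2
214 289 327 [ 0.6327 -0.1113] 30.4
222 289 327 [ 0.6363 -0.1168] 30.7
230 289 327 [ 0.6399 -0.1224] 30.9
238 290 328 [ 0.6442 -0.1277] 31.2
246 290 328 [ 0.648  -0.1334] 31.4
254 292 327 [ 0.6521 -0.1391] 29.2
262 294 322 [ 0.655  -0.1458] 23.7
270 293 322 [ 0.6585 -0.1521] 24.7
278 292 322 [ 0.6622 -0.1585] 25.8
```

View pics/w6.png

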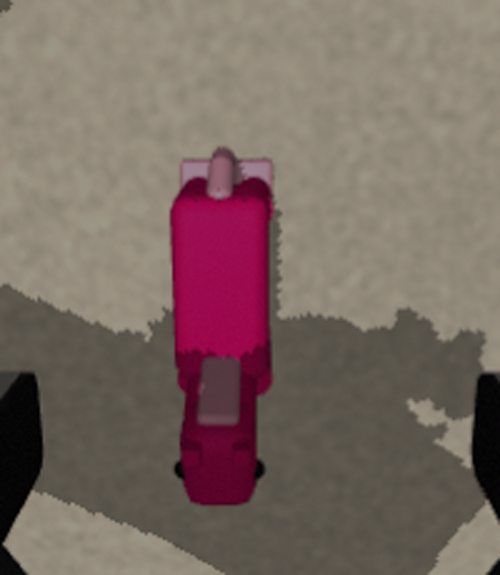

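The crop shows the pony straight in the picture, its body at columns 289–327, tail up and head down, and both fingers clear of it.

```bash
python3 - <<'E'
from h import *
m=model("wrist"); u=np.array([.565,-.825])
h=plane(m,[(310.5,164)],.006)[0,:2]; print("hoof rear",h.round(4),"origin",(h+u*.042).round(4))
print("nose/neck", plane(m,[(310,178)],.06)[0,:2]+u*.038)
print(go(.6366,-.1162,.104,np.radians(124.4)))
E
```

```text
hoof rear [ 0.6146 -0.0842] origin [ 0.6383 -0.1188]
nose/neck [ 0.63943059 -0.11757149]
([-0.25, -0.4, 3.88], -0.015, 'yaw now', 2.157)
```

Request:
{"name": "carry_out", "arguments": {"commands": [[1,[-0.1,-0.4,0.4],-0.015],[1,[-0.1,-0.4,1.2],-0.015],[1,[-0.1,-0.4,2.1],-0.015],[1,[-0.1,-0.4,3],-0.015],[1,[-0.1,-0.4,3.6],-0.015],[1,[-0.1,-0.4,3.85],-0.015],[1,[-0.1,-0.4,3.85],-0.015],[1,[-0.1,-0.4,3.85],-0.015],[0.1,[-0.1,-0.4,3.85],-0.015],[0.1,[-0.1,-0.4,3.85],-0.015]]}}

```text
time_s: 10.42
tool_pos: [0.6355, -0.1136, 0.1061]
tool_rot: [0.466, 0.885, 0.001, 0.001]
ft_force: [-0.1, 0.7, -0.4]
width: 0.064
finger_force: 0.0
```

Request:
{"name": "carry_out", "arguments": {"commands": [[0.1,[0,0,0],0],[0.1,[0,0,0],0],[0.1,[0,0,0],0],[0.1,[0,0,0],0],[0.1,[0,0,0],0]]}}

```text
time_s: 10.83
tool_pos: [0.6348, -0.1138, 0.1052]
tool_rot: [0.466, 0.885, 0.0, 0.001]
ft_force: [-0.8, 0.7, 4.7]
width: 0.0294
finger_force: 59.8
```

Request:
{"name": "carry_out", "arguments": {"commands": [[0.1,[0,0,-0.4],0],[0.1,[0,0,-1.2],0],[0.1,[0,0,-2.2],0],[0.1,[0,0,-3.4],0],[0.1,[0,0,-4.6],0],[0.1,[0,0,-5.6],0],[0.1,[0,0,-6],0],[0.1,[0,0,-6],0],[0.1,[0,0,-6],0]]}}

```text
time_s: 11.58
tool_pos: [0.634, -0.1136, 0.2536]
tool_rot: [0.466, 0.885, -0.0, -0.0]
ft_force: [0.2, 0.5, -1.4]
width: 0.029
finger_force: 59.3
```

```bash
python3 - <<'E'
from h import *
im,m=snap("wrist","w7"); s=status.read_state(); print(s["time_s"],s["tool_pos"],s["width"])
u=np.array([np.cos(np.radians(-5.4)),np.sin(np.radians(-5.4))]); t=np.array([.378,.302])-u*.006; print(t,go(t[0],t[1],.254,np.radians(174.6)))
E
```

```text
11.6333 [ 0.63334338 -0.11374173  0.25227891] 0.029336218828835105
[0.37202663 0.30256465] ([19.64, 0.8, -0.03], -0.875, 'yaw now', 2.172)
```

View pics/w7.png

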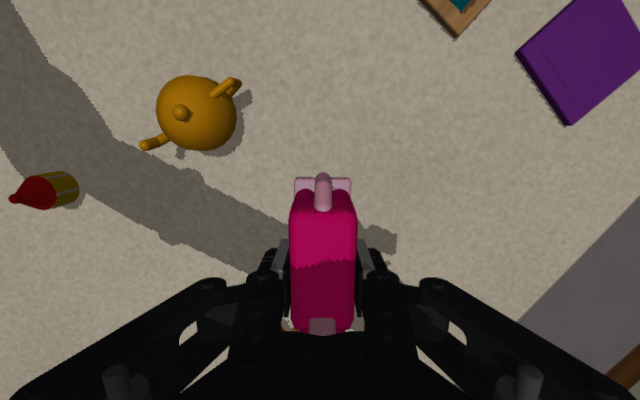

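The pony is held level at about (322,260), clear of everything around it.

Request:
{"name": "carry_out", "arguments": {"commands": [[0.1,[0.8,0,0],0],[0.1,[2.2,0.1,0],0],[0.1,[3.7,0.2,0],0],[0.1,[5.2,0.2,0],0],[0.1,[6.7,0.3,0],0],[0.1,[8.2,0.3,0],0],[0.1,[9.7,0.4,0],0],[0.1,[11.2,0.5,0],0],[0.1,[12.7,0.5,0],0],[0.1,[14.2,0.6,0],0]]}}

```text
time_s: 12.47
tool_pos: [0.4433, 0.1878, 0.2521]
tool_rot: [0.466, 0.885, -0.002, -0.002]
ft_force: [0.4, -0.0, -1.1]
width: 0.0294
finger_force: 59.4
```

Request:
{"name": "carry_out", "arguments": {"commands": [[0.1,[1.4,0.1,0],-0.1],[0.1,[2.7,0.1,0],-0.22],[0.1,[3.8,0.2,0],-0.34],[0.1,[4.6,0.2,0],-0.46],[0.1,[5.1,0.2,0],-0.58],[0.1,[5.4,0.2,0],-0.7],[0.1,[5.4,0.2,0],-0.8],[0.1,[5.4,0.2,0],-0.875],[0.1,[5.4,0.2,0],-0.875],[0.1,[5.4,0.2,0],-0.875]]}}

```text
time_s: 13.3
tool_pos: [0.3732, 0.3008, 0.2527]
tool_rot: [0.048, 0.999, -0.001, -0.002]
ft_force: [-0.8, -0.4, -1.2]
width: 0.0292
finger_force: 59.4
```

```bash
python3 - <<'E'
from h import *
im,m=snap("wrist","w8"); s=status.read_state(); print(s["time_s"],s["tool_pos"],s["width"],s["joints"].round(2))
z=s["tool_pos"][2]
for c in blobs(mask(im,9,28,60,25),100): print(cen(c).round(1),len(c),rect(plane(m,c,.012)))
for c in blobs(mask(im,155,178,150,40),100): print("pk",cen(c).round(1),len(c),rect(plane(m,c,.012)),c.min(0),c.max(0))
mm=dict(m); h=plane(m,[(322.5,180)],z-.1)[0]; M=R.from_quat(s["tool_rot"]).as_matrix(); print("hoof rear in tool",(M.T@(h-s["tool_pos"])).round(4))
print(go(.372,.3026,.118,np.radians(174.6)))
E
```

```text
13.35 [0.3733611  0.30095566 0.25303979] 0.029006121141110484 [ 0.05  0.34 -0.96  1.75  0.3   1.21  0.49]
[329.6 158.9] 464 (array([372.1, 303.3]), array([118.3,  79.9]), -5.8)
[162.2 255.9] 378 (array([455.3, 108.2]), array([114.2, 102.3]), -85.4)
[ 14.7 314.6] 152 (array([ 504.7, -105.7]), array([96.5, 45.4]), -22.9)
[634.1  35.2] 131 (array([249.2, 620.2]), array([59.9, 12.2]), 9.0)
pk [322.2 260.1] 429 (array([465.1, 291.2]), array([186.1,  78.3]), -5.7) [289. 189.] [357. 333.]
pk [325.5 161. ] 160 (array([343.6, 306.1]), array([53.7, 34.1]), 84.4) [300. 146.] [350. 178.]
hoof rear in tool [ 0.0355 -0.0005  0.1001]
([0.05, 0.07, 5.4], -0.003, 'yaw now', 3.045)
```

View pics/w8.png

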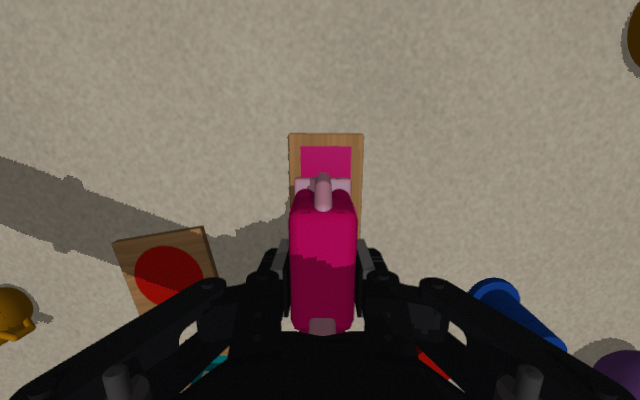

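The pony is over the pink stand: the plate spans columns 289–363 and the footprint columns 300–350, both aligned with the pony. The red stand is at lower left and the blue decoy at lower right.

Request:
{"name": "carry_out", "arguments": {"commands": [[0.1,[0.1,0.1,0.8],0],[0.1,[0.1,0.1,1.8],0],[0.1,[0.1,0.1,2.8],0],[0.1,[0.1,0.1,3.8],0],[0.1,[0.1,0.1,4.5],0],[0.1,[0.1,0.1,4.9],0],[0.1,[0.1,0.1,5.1],0],[0.1,[0.1,0.1,5.2],0],[0.1,[0.1,0.1,5.3],0],[0.1,[0.1,0.1,5.3],0]]}}

```text
time_s: 14.18
tool_pos: [0.3719, 0.3049, 0.1224]
tool_rot: [0.048, 0.999, 0.0, 0.001]
ft_force: [-0.5, -0.9, -0.6]
width: 0.0291
finger_force: 59.4
```

Request:
{"name": "carry_out", "arguments": {"commands": [[0.1,[0,0,0.05],0],[0.1,[0,0,0.05],0],[0.1,[0,0,0.1],0],[0.1,[0,0,0.1],0],[0.1,[0,0,0.1],0]]}}

```text
time_s: 14.6
tool_pos: [0.3716, 0.3045, 0.1195]
tool_rot: [0.047, 0.999, 0.0, 0.0]
ft_force: [0.4, -0.4, -1.1]
width: 0.0292
finger_force: 59.4
```

Request:
{"name": "carry_out", "arguments": {"commands": [[0.1,[0,0,0.05],0],[0.1,[0,0,0.05],0],[0.1,[0,0,0.1],0],[0.1,[0,0,0.1],0],[0.1,[0,0,0.1],0]]}}

```text
time_s: 15.02
tool_pos: [0.3716, 0.3046, 0.1171]
tool_rot: [0.047, 0.999, -0.0, 0.0]
ft_force: [-0.6, -0.5, 1.9]
width: 0.0295
finger_force: 59.6
```

Request:
{"name": "carry_out", "arguments": {"commands": [[1,[0,0,0],0],[1,[0,0,0],0],[1,[0,0,0],0],[1,[0,0,0],0],[1,[0,0,-0.6],0],[1,[0,0,-1.8],0],[1,[0,0,-3.2],0],[1,[0,0,-4.4],0],[1,[0,0,-5.2],0],[1,[0,0,-5.2],0]]}}

```text
time_s: 15.85
tool_pos: [0.373, 0.3069, 0.2514]
tool_rot: [0.047, 0.999, 0.003, 0.004]
ft_force: [0.5, 1.3, -0.1]
width: 0.0855
finger_force: 0.0
```

Request:
{"name": "carry_out", "arguments": {"commands": [[1,[-0.8,0.5,0],0.1],[1,[-1.7,1,0],0.22],[1,[-2.6,1.6,0],0.34],[1,[-3.6,2.2,0],0.46],[1,[-4.6,2.8,0],0.58],[1,[-5.4,3.3,0],0.7],[1,[-6,3.6,0],0.82],[1,[-6.2,3.8,0],0.94],[1,[-6.2,3.8,0],1.04],[1,[-6.2,3.8,0],1.04]]}}

```text
time_s: 16.68
tool_pos: [0.5347, 0.3846, 0.2452]
tool_rot: [0.538, 0.843, -0.001, -0.0]
ft_force: [-0.4, -0.1, -0.1]
width: 0.0852
finger_force: 0.0
```

Request:
{"name": "carry_out", "arguments": {"commands": [[1,[0,0,0],0],[1,[0,0,0],0]]}}

```text
time_s: 16.85
tool_pos: [0.5343, 0.3843, 0.2463]
tool_rot: [0.536, 0.844, -0.001, -0.0]
ft_force: [-0.2, 0.2, 0.5]
width: 0.0857
finger_force: 0.0
```

```bash
python3 - <<'E'
from h import *
im,m=snap("wrist","w9"); s=status.read_state(); print(s["time_s"],s["tool_pos"],s["width"])
for c in blobs(mask(im,174,8,110,40),100): print(cen(c).round(1),len(c),rect(plane(m,c,.096)))
im,m=snap("scene","s9")
E
```

```text
16.9 [0.53442053 0.38421882 0.24652328] 0.08561451607917438
[331.8 202. ] 161 (array([537.7, 394.9]), array([46.3, 42.8]), -64.9)
[159.1 367.7] 58 (array([460.1, 177.6]), array([26.2, 12.7]), -58.1)
```

View pics/w9.png

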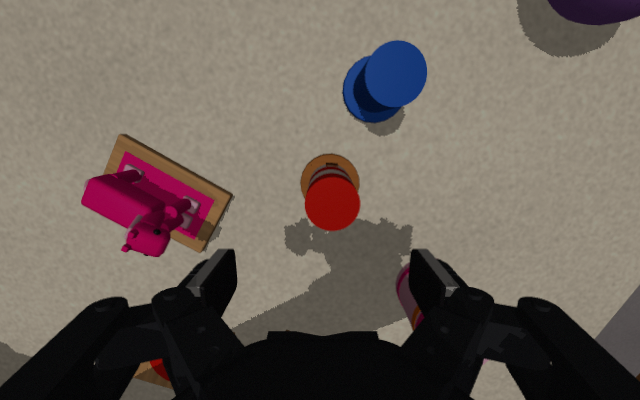

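The wrist view shows the tower's red top at (332,204) over its foot at (330,182), the blue decoy at (390,80), the tube edge at (410,290), and the pony standing well on its stand.

```bash
python3 - <<'E'
from h import *
m=model("wrist"); im=cv2.cvtColor(cv2.imread("pics/w9.png"),cv2.COLOR_BGR2RGB)
c=blobs(mask(im,174,8,110,40),100)[0]; low=c[c[:,1]>195]
p=(plane(m,low,.096)[:,:2]*1000).astype(np.float32); A=np.c_[2*p,np.ones(len(p))]; q=np.linalg.lstsq(A,(p**2).sum(1),rcond=None)[0]; print("top circle",q[:2],np.sqrt(q[2]+q[0]**2+q[1]**2))
f=plane(m,[(301,183),(359,183),(330,154)],.012)[:,:2]; print("foot",f,np.linalg.norm(f[0]-f[1]),f[:2].mean(0))
# height: top centre across wrist and side/scene tops
sc=cv2.cvtColor(cv2.imread("pics/scene0.png"),cv2.COLOR_BGR2RGB)
print(tri([(m,(332,203.5)),(model("scene"),(429.5,150)),(model("side"),(296,115.5))]))
print(go(q[0]/1000,q[1]/1000,.114))
E
```

```text
top circle [538.81802603 393.03627532] 21.560450461772234
foot [[0.51062008 0.38130775]
 [0.56681386 0.40758738]
 [0.52553302 0.42215493]] 0.06203515614990513 [0.53871697 0.39444757]
(array([0.53806915, 0.39272524, 0.09459951]), np.float64(0.0016358648646568007))
([0.25, 0.31, 5.31], 0.0, 'yaw now', 2.008)
```

Request:
{"name": "carry_out", "arguments": {"commands": [[1,[0.3,0.3,0.6],0],[1,[0.3,0.3,1.6],0],[1,[0.3,0.3,2.7],0],[1,[0.3,0.3,3.8],0],[1,[0.3,0.3,4.7],0],[1,[0.3,0.3,5.3],0],[1,[0.3,0.3,5.3],0],[1,[0.3,0.3,5.3],0],[0.2,[0.3,0.3,5.3],0],[0.2,[0.3,0.3,5.3],0]]}}

```text
time_s: 17.78
tool_pos: [0.5392, 0.3953, 0.1166]
tool_rot: [0.537, 0.843, 0.002, 0.0]
ft_force: [-1.4, 0.5, 0.1]
width: 0.0638
finger_force: 0.0
```

Request:
{"name": "carry_out", "arguments": {"commands": [[0.2,[0,0,0],0],[0.2,[0,0,0],0],[0.2,[0,0,0],0],[0.2,[0,0,0],0],[0.2,[0,0,0],0]]}}

```text
time_s: 18.2
tool_pos: [0.539, 0.3951, 0.1162]
tool_rot: [0.537, 0.843, 0.001, 0.0]
ft_force: [-1.1, -0.3, 5.2]
width: 0.0427
finger_force: 61.1
```

Request:
{"name": "carry_out", "arguments": {"commands": [[0.2,[0,0,-0.4],0],[0.2,[0,0,-1.2],0],[0.2,[0,0,-2.2],0],[0.2,[0,0,-3.4],0],[0.2,[0,0,-4.6],0],[0.2,[0,0,-5.6],0],[0.2,[0,0,-6],0],[0.2,[0,0,-6],0],[0.2,[0,0,-6],0]]}}

```text
time_s: 18.95
tool_pos: [0.5381, 0.3941, 0.2635]
tool_rot: [0.537, 0.843, -0.001, -0.0]
ft_force: [-0.2, -0.1, -1.9]
width: 0.0428
finger_force: 61.1
```

```bash
python3 - <<'E'
from h import *
im,m=snap("wrist","w10"); s=status.read_state(); print(s["time_s"],s["tool_pos"],s["width"],s["finger_force"])
for c in blobs(mask(im,174,8,110,40),60): print(cen(c).round(1),len(c),rect(plane(m,c,.012)))
print(go(.4625,.1045,.264))
E
```

```text
19.0 [0.53784952 0.39354151 0.2621206 ] 0.04286469278962849 61.09256945550442
[322.3 290.8] 328 (array([592.3, 273.2]), array([144.1, 134.1]), 30.8)
[321.9 222.5] 181 (array([558.5, 348.2]), array([93.4, 40.7]), 25.8)
[200.7 365.2] 78 (array([493.3,  96.9]), array([67.9, 19.5]), 74.1)
[168.5 336.8] 49 (array([437.1, 122.2]), array([40.3, 13.1]), 67.7)
([-9.21, -7.62, -0.03], 0.0, 'yaw now', 2.007)
```

Request:
{"name": "carry_out", "arguments": {"commands": [[0.2,[-0.6,-0.5,0],0],[0.2,[-1.8,-1.5,0],0],[0.2,[-3.1,-2.6,0],0],[0.2,[-4.4,-3.6,0],0],[0.2,[-5.6,-4.6,0],0],[0.2,[-6.9,-5.7,0],0],[0.2,[-8,-6.6,0],0],[0.2,[-8.8,-7.3,0],0],[0.2,[-9.2,-7.6,0],0],[0.2,[-9.2,-7.6,0],0]]}}

```text
time_s: 19.83
tool_pos: [0.4618, 0.1003, 0.2618]
tool_rot: [0.541, 0.841, -0.003, -0.001]
ft_force: [0.7, -0.3, -1.7]
width: 0.043
finger_force: 61.5
```

Request:
{"name": "carry_out", "arguments": {"commands": [[0.2,[0,0,0.5],0],[0.2,[0,0,1.2],0],[0.2,[0,0,1.8],0],[0.2,[0,0,2],0],[0.2,[0,0,2],0],[0.2,[0,0,2],0]]}}

```text
time_s: 20.33
tool_pos: [0.4631, 0.1065, 0.2139]
tool_rot: [0.537, 0.844, -0.0, -0.001]
ft_force: [0.7, 1.0, -1.1]
width: 0.043
finger_force: 61.5
```

```bash
python3 - <<'E'
from h import *
im,m=snap("wrist","w11"); s=status.read_state(); print(s["time_s"],s["tool_pos"],s["width"],s["finger_force"])
for c in blobs(mask(im,9,28,60,25),100): print(cen(c).round(1),len(c),rect(plane(m,c,.012)))
a,ma=snap("scene","s11"); b,mb=snap("side","d11")
for im,mm in((a,ma),(b,mb)):
    for c in blobs(mask(im,9,28,90,30),200):
        r=rect(plane(mm,c,.012)); 
        if np.linalg.norm(r[0]-[462,104])<40: print("wood",cen(c),r)
print(go(.462,.1055,.129))
E
```

```text
20.3833 [0.46358364 0.10647549 0.21458609] 0.04269726705552208 61.50552839040756
[321.3 182.4] 473 (array([465.9, 102.8]), array([116.7, 115. ]), -85.5)
[464.5 215.7] 455 (array([611.8, 142.7]), array([104.1,  99.5]), -6.6)
[517.1 258.4] 152 (array([673.5, 131.7]), array([62.5, 54.9]), -16.0)
[360.3  11. ] 145 (array([421.9, 259.2]), array([53.7, 23.1]), 25.2)
[471.1 228.6] 51 (array([611.4, 140.3]), array([21.3, 15.4]), 88.6)
wood [329.46307865 178.10251482] (array([441.5, 109.4]), array([161.7, 127.3]), 4.2)
wood [272.3113535  195.50322261] (array([462.6,  95.7]), array([118.8, 106.7]), -85.8)
([0.01, -0.09, 3.45], 0.0, 'yaw now', 2.007)
```

View pics/w11.png

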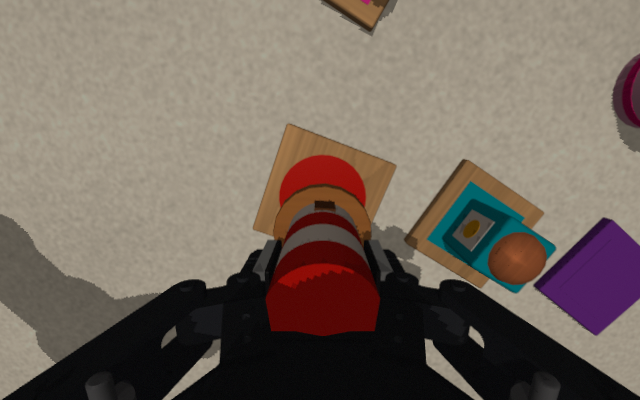

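The tower is over the red stand, with the red footprint's visible arc at columns 280–365 centred on the tower. The music box stands squarely on the teal stand.

Request:
{"name": "carry_out", "arguments": {"commands": [[0.2,[0,0,0.6],0],[0.2,[0,-0.1,1.5],0],[0.2,[0,-0.1,2.3],0],[0.2,[0,-0.1,2.8],0],[0.2,[0,-0.1,3.1],0],[0.2,[0,-0.1,3.2],0],[0.2,[0,-0.1,3.3],0],[0.2,[0,-0.1,3.35],0],[0.2,[0,-0.1,3.35],0]]}}

```text
time_s: 21.23
tool_pos: [0.4617, 0.1048, 0.1313]
tool_rot: [0.537, 0.843, 0.001, 0.001]
ft_force: [0.2, -1.3, -1.1]
width: 0.0429
finger_force: 61.5
```

Request:
{"name": "carry_out", "arguments": {"commands": [[0.2,[0,0,0.05],0],[0.2,[0,0,0.05],0],[0.2,[0,0,0.1],0],[0.2,[0,0,0.1],0],[0.2,[0,0,0.1],0]]}}

```text
time_s: 21.65
tool_pos: [0.4612, 0.1046, 0.1282]
tool_rot: [0.537, 0.843, 0.0, 0.0]
ft_force: [-0.4, -0.1, -1.4]
width: 0.0427
finger_force: 61.6
```

Request:
{"name": "carry_out", "arguments": {"commands": [[0.2,[0,0,0.04],0],[0.2,[0,0,0.04],0],[0.2,[0,0,0.08],0],[0.2,[0,0,0.08],0],[0.2,[0,0,0.08],0]]}}

```text
time_s: 22.07
tool_pos: [0.4612, 0.1047, 0.1281]
tool_rot: [0.537, 0.843, -0.0, 0.001]
ft_force: [-4.9, -2.7, 13.8]
width: 0.0426
finger_force: 63.1
```

Request:
{"name": "carry_out", "arguments": {"commands": [[1,[0,0,-0.05],0],[1,[0,0,-0.05],0],[1,[0,0,-0.05],0],[1,[0,0,-0.05],0],[1,[0,0,-0.6],0],[1,[0,0,-1.6],0],[1,[0,0,-2.8],0],[1,[0,0,-4],0],[1,[0,0,-4.9],0],[1,[0,0,-4.9],0]]}}

```text
time_s: 22.9
tool_pos: [0.4638, 0.1058, 0.2534]
tool_rot: [0.537, 0.843, 0.003, 0.004]
ft_force: [0.9, 1.4, 0.2]
width: 0.0852
finger_force: 0.0
```

Request:
{"name": "carry_out", "arguments": {"commands": [[1,[-0.8,-0.6,0],0],[1,[-2,-1.4,0],0],[1,[-3.2,-2.3,0],0],[1,[-4.4,-3.2,0],0],[1,[-5.6,-4,0],0],[1,[-6.8,-4.9,0],0],[1,[-8,-5.8,0],0],[1,[-9.2,-6.6,0],0],[1,[-10.4,-7.5,0],0],[1,[-11.4,-8.2,0],0]]}}

```text
time_s: 23.73
tool_pos: [0.3939, -0.2432, 0.2477]
tool_rot: [0.538, 0.843, -0.001, -0.001]
ft_force: [1.4, 0.3, 0.3]
width: 0.0853
finger_force: 0.0
```

Request:
{"name": "carry_out", "arguments": {"commands": [[1,[-0.8,-0.6,0.3],0.1],[1,[-1.3,-0.9,0.7],0.22],[1,[-1.5,-1.1,1.1],0.34],[1,[-1.5,-1.1,1.4],0.46],[1,[-1.5,-1.1,1.6],0.52],[1,[-1.5,-1.1,1.6],0.52],[1,[-1.5,-1.1,1.6],0.52],[1,[-1.5,-1.1,1.6],0.52]]}}

```text
time_s: 24.4
tool_pos: [0.3867, -0.2857, 0.2085]
tool_rot: [0.736, 0.678, -0.0, -0.0]
ft_force: [0.2, 0.2, 0.2]
width: 0.0855
finger_force: 0.0
```

```bash
python3 - <<'E'
from h import *
im,m=snap("wrist"); s=status.read_state(); print(s["time_s"],s["tool_pos"],s["width"])
cv2.imwrite("pics/w12.png",im[:,:,::-1])
for k,(a,b) in {"red":(174,8),"yel":(14,32)}.items():
    for c in blobs(mask(im,a,b,110,30),60): print(k,cen(c).round(1),len(c),rect(plane(m,c,.03)))
im,m=snap("scene","s12"); im,m=snap("side","d12")
E
```

```text
24.45 [ 0.38680056 -0.28582744  0.20880525] 0.08546155111425313
red [321.3 201.3] 117 (array([ 386.4, -283.9]), array([36.7, 36.5]), 84.2)
yel [433.2  15.5] 207 (array([ 484.8, -149.7]), array([67.5, 30.4]), -4.2)
yel [624.9 230. ] 53 (array([ 667.1, -333.5]), array([17.4, 13.1]), 28.5)
yel [329.1 180.3] 40 (array([ 395.6, -266.4]), array([17.2,  5.4]), -30.0)
```

View pics/w12.png

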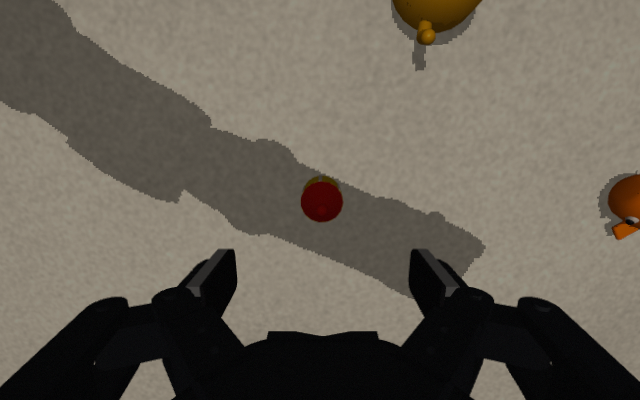

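The roof's red cone is at (321,201) with a sliver of the yellow lantern above it. The teapot and whale are well clear.

```bash
python3 - <<'E'
from h import *
m=model("wrist")
print(tri([(m,(321.3,201.3)),(model("scene"),(196.7,194.5)),(model("side"),(231.2,303.9))]))
e=plane(m,[(322,176)],.0)[0]; print("lantern far rim",e, go(.3864,-.2839,.077))
import cv2
for n,f in(("scene","s12"),("side","d12")):
    im=cv2.cvtColor(cv2.imread(f"pics/{f}.png"),cv2.COLOR_BGR2RGB); k=model(n)
    for c in blobs(mask(im,174,8,110),20):
        p=cen(c)
        if np.linalg.norm(plane(k,p,.09)[0,:2]-[.462,.105])<.06: print(n,p.round(1),plane(k,p,.108)[0].round(4),rect(plane(k,c,.108)))
E
```

```text
(array([ 0.38635575, -0.28443176,  0.03060378]), np.float64(0.0011236012780448416))
lantern far rim [ 0.388557   -0.26666953  0.        ] ([0.08, -0.03, 5.28], 0.0, 'yaw now', 1.488)
scene [329.4 159.7] [0.47   0.0988 0.108 ] (array([468.7,  98.4]), array([54.7, 40.1]), -21.9)
side [268.  165.3] [0.4583 0.0885 0.108 ] (array([432.3, 113.7]), array([138. ,  79.1]), -34.9)
```

Request:
{"name": "carry_out", "arguments": {"commands": [[1,[0.05,0,0.6],0],[1,[0.05,0,1.6],0],[1,[0.05,0,2.7],0],[1,[0.05,0,3.8],0],[1,[0.05,0,4.7],0],[1,[0.05,0,5.1],0],[1,[0.05,0,5.25],0],[1,[0.05,0,5.25],0],[1,[0.05,0,5.25],0]]}}

```text
time_s: 25.3
tool_pos: [0.3876, -0.2853, 0.0785]
tool_rot: [0.736, 0.677, 0.0, 0.001]
ft_force: [0.8, -0.4, 0.4]
width: 0.0851
finger_force: 0.0
```

Request:
{"name": "carry_out", "arguments": {"commands": [[0.2,[0,0,0],0],[0.2,[0,0,0],0],[0.2,[0,0,0],0],[0.2,[0,0,0],0],[0.2,[0,0,0],0],[0.2,[0,0,0],0],[0.2,[0,0,0],0]]}}

```text
time_s: 25.88
tool_pos: [0.3873, -0.2851, 0.0784]
tool_rot: [0.736, 0.677, 0.0, 0.001]
ft_force: [-0.5, -0.0, 7.0]
width: 0.0364
finger_force: 60.0
```

Request:
{"name": "carry_out", "arguments": {"commands": [[0.2,[0,0,-0.3],0],[0.2,[0,0,-1],0],[0.2,[0,0,-2.2],0],[0.2,[0,0,-3.6],0],[0.2,[0,0,-5],0],[0.2,[0,0,-6.2],0],[0.2,[0,0,-7],0],[0.2,[0,0,-7.2],0],[0.2,[0,0,-7.2],0],[0.2,[0,0,-7.2],0]]}}

```text
time_s: 26.72
tool_pos: [0.386, -0.2843, 0.2564]
tool_rot: [0.736, 0.677, -0.0, -0.001]
ft_force: [-0.1, -0.2, -1.1]
width: 0.036
finger_force: 60.0
```

```bash
python3 - <<'E'
from h import *
im,m=snap("wrist"); s=status.read_state(); print(s["time_s"],s["tool_pos"],s["width"],s["finger_force"])
cv2.imwrite("pics/w13.png",im[160:360,200:440,::-1].repeat(2,0).repeat(2,1))
print(go(.4615,.05,.26))
# tower top
for n,f in(("scene","s12"),("side","d12")):
    im=cv2.cvtColor(cv2.imread(f"pics/{f}.png"),cv2.COLOR_BGR2RGB); cv2.imwrite(f"pics/c_{n}.png",im[110:230,210:390,::-1].repeat(3,0).repeat(3,1))
E
```

```text
26.7667 [ 0.38563939 -0.28408635  0.25565332] 0.03643297496353316 59.972046178299934
([13.57, 1.9, -0.15], 0.0, 'yaw now', 1.487)
```

View pics/w13.png

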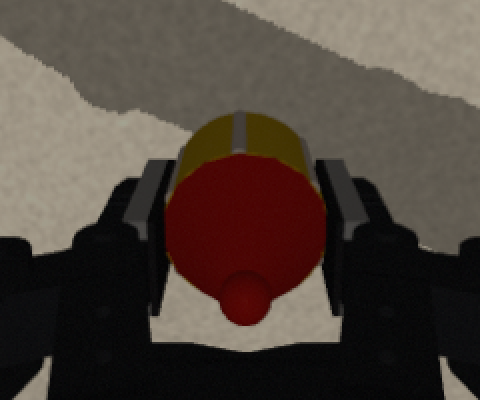

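The roof is gripped centred and upright, with its cone circle centred at crop (245,228).

Request:
{"name": "carry_out", "arguments": {"commands": [[0.2,[0.7,0.1,0],0],[0.2,[2,0.4,0],0],[0.2,[3.4,0.6,0],0],[0.2,[4.8,0.8,0],0],[0.2,[6.2,1.1,0],0],[0.2,[7.6,1.3,0],0],[0.2,[9,1.6,0],0],[0.2,[10.4,1.8,0],0],[0.2,[11.5,2,0],0],[0.2,[12,2,0],0]]}}

```text
time_s: 27.6
tool_pos: [0.4612, 0.0153, 0.2556]
tool_rot: [0.734, 0.679, 0.0, -0.002]
ft_force: [-0.0, 0.4, 0.2]
width: 0.036
finger_force: 60.0
```

Request:
{"name": "carry_out", "arguments": {"commands": [[0.2,[0,0,0],0],[0.2,[0,0,0],0],[0.2,[0,0,0],0]]}}

```text
time_s: 27.85
tool_pos: [0.4609, 0.0082, 0.2561]
tool_rot: [0.737, 0.676, -0.001, -0.001]
ft_force: [-0.2, -0.3, -0.6]
width: 0.0365
finger_force: 60.0
```

```bash
python3 - <<'E'
from h import *
im,m=snap("wrist","w14"); s=status.read_state(); print(s["time_s"],s["tool_pos"],s["width"])
def circ(c,z):
    p=(plane(m,c,z)[:,:2]*1000).astype(np.float32); q=np.linalg.lstsq(np.c_[2*p,np.ones(len(p))],(p**2).sum(1),rcond=None)[0]; return q[:2].round(1),np.sqrt(q[2]+q[0]**2+q[1]**2).round(1)
for c in blobs(mask(im,174,8,110,30),60):
    print(cen(c).round(1),len(c),c.min(0),c.max(0),rect(plane(m,c,.108)))
z=s["tool_pos"][2]-.0784
M=R.from_quat(s["tool_rot"]).as_matrix(); h=plane(m,[(322.5,274)],z+.03)[0]; print("roof in tool",(M.T@(h-s["tool_pos"])).round(4))
cv2.imwrite("pics/w14c.png",im[60:360,160:480,::-1].repeat(2,0).repeat(2,1))
E
```

```text
27.9 [0.46105031 0.00791203 0.2564029 ] 0.03650320672369132
[316.5  93.2] 239 [276.  50.] [357. 137.] (array([464.1,  95.6]), array([58.3, 57.8]), 85.0)
[322.2 276. ] 236 [282. 237.] [362. 322.] (array([456.8, -47. ]), array([70.7, 69. ]), -52.2)
roof in tool [0.0016 0.0002 0.0484]
```

View pics/w14c.png

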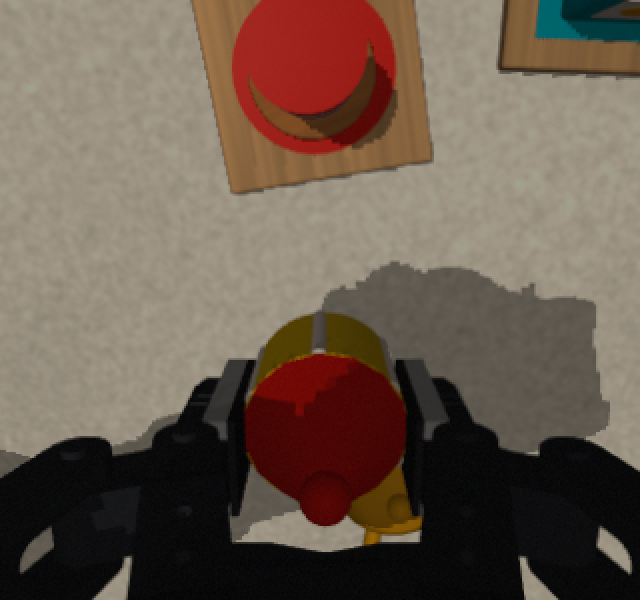

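The crop shows the tower on the red stand: its top disc is at about crop (312,50), with the foot crescent below it inside the red footprint. The roof hangs below at crop (325,430).

```bash
python3 - <<'E'
from h import *
im=cv2.cvtColor(cv2.imread("pics/w14.png"),cv2.COLOR_BGR2RGB); m=model("wrist"); s=status.read_state(); print(s["tool_pos"])
def circ(c,z):
    p=(plane(m,c,z)[:,:2]*1000); c0=np.median(p,0)
    for _ in range(4):
        q=np.linalg.lstsq(np.c_[2*p,np.ones(len(p))],(p**2).sum(1),rcond=None)[0]; r=np.sqrt(q[2]+q[0]**2+q[1]**2); e=abs(np.linalg.norm(p-q[:2],axis=1)-r); p=p[e<max(1.0,2*e.std())]
    return q[:2].round(1),r.round(1),len(p),e.max().round(2)
mk=mask(im,174,8,110,30); c=blobs(mk,60); c=min(c,key=lambda k:cen(k)[1])
c=c[c[:,1]>80]; print("footprint",circ(c,.012))
up=[];lo=[]
for x in range(288,344):  # along each column: red disc -> wood foot -> red/end
    col=mk[70:140,x]; z=np.nonzero(col==0)[0]
    if len(z) and col[0]: up.append((x,70+z[0]))
up=np.array(up,float); print(up[::6].tolist()); print("top",circ(up,.108))
w=mask(im,5,28,60,25)
E
```

```text
[0.46105031 0.00791203 0.2564029 ]
footprint (array([463.3, 105.1]), np.float64(41.6), 144, np.float64(0.84))
[[288.0, 105.0], [294.0, 111.0], [300.0, 115.0], [306.0, 117.0], [312.0, 118.0], [318.0, 119.0], [324.0, 118.0], [330.0, 114.0], [336.0, 107.0], [342.0, 96.0]]
top (array([462.8, 100.1]), np.float64(20.7), 56, np.float64(0.87))
```

```bash
python3 - <<'E'
from h import *
im=cv2.cvtColor(cv2.imread("pics/w14.png"),cv2.COLOR_BGR2RGB); m=model("wrist")
for x in(300,316,330): print(x,[tuple(int(v) for v in im[y,x]) for y in range(106,124,1)])
ed=[]
for x in range(292,340):
    r=im[80:130,x,0].astype(int); k=np.nonzero(r<150)[0]
    if len(k): ed.append((x,80+k[0]))
p=plane(m,np.array(ed,float),.108)[:,:2]*1000
q=np.linalg.lstsq(np.c_[2*p,np.ones(len(p))],(p**2).sum(1),rcond=None)[0]; print(q[:2],np.sqrt(q[2]+q[0]**2+q[1]**2))
from scipy.optimize import least_squares
print(least_squares(lambda c:np.linalg.norm(p-c,axis=1)-22,[462,104],loss="soft_l1").x)
E
```

```text
300 [(161, 35, 30), (160, 35, 28), (159, 34, 27), (159, 33, 28), (159, 33, 28), (159, 34, 28), (159, 34, 27), (148, 36, 26), (118, 53, 29), (118, 71, 34), (119, 72, 34), (121, 73, 32), (124, 75, 35), (125, 75, 35), (125, 75, 35), (125, 75, 35), (125, 75, 36), (122, 74, 35)]
316 [(157, 33, 26), (157, 32, 26), (157, 32, 26), (157, 30, 25), (157, 31, 24), (157, 31, 25), (157, 33, 27), (156, 32, 26), (157, 33, 26), (155, 31, 26), (135, 26, 20), (64, 22, 18), (54, 37, 32), (59, 34, 23), (73, 44, 22), (72, 43, 19), (70, 41, 19), (69, 40, 19)]
330 [(154, 29, 24), (154, 28, 22), (154, 29, 23), (154, 29, 23), (140, 25, 19), (96, 22, 18), (54, 28, 25), (60, 37, 28), (68, 40, 22), (70, 41, 18), (70, 42, 20), (68, 40, 19), (67, 40, 19), (66, 39, 17), (66, 39, 17), (69, 41, 18), (69, 40, 17), (69, 42, 18)]
[461.81177209 103.19569411] 21.948570401313585
[461.80779125 103.25499845]
```

Request:
{"name": "carry_out", "arguments": {"commands": [[0.2,[0.7,-0.1,0],0],[0.2,[1.7,-0.1,0],0],[0.2,[2.7,-0.2,0],0],[0.2,[3.4,-0.3,0],0],[0.2,[3.75,-0.3,0],0],[0.2,[3.75,-0.3,0],0],[0.2,[3.75,-0.3,0.6],0],[0.2,[3.75,-0.3,1.3],0],[0.2,[3.75,-0.3,1.8],0],[0.2,[3.75,-0.3,2],0]]}}

```text
time_s: 28.73
tool_pos: [0.4612, 0.1008, 0.2053]
tool_rot: [0.737, 0.675, -0.002, -0.0]
ft_force: [0.7, -0.4, 0.7]
width: 0.0363
finger_force: 60.0
```

Request:
{"name": "carry_out", "arguments": {"commands": [[0.2,[0,0,0.2],0],[0.2,[0,0,0.3],0],[0.2,[0,0,0.3],0],[0.2,[0,0,0.3],0],[0.2,[0,0,0.3],0]]}}

```text
time_s: 29.15
tool_pos: [0.4625, 0.1042, 0.2006]
tool_rot: [0.736, 0.677, 0.001, 0.0]
ft_force: [-0.2, -0.3, -0.1]
width: 0.0364
finger_force: 60.0
```

```bash
python3 - <<'E'
from h import *
s=status.read_state(); print(s["time_s"],s["tool_pos"],s["ft_force"],go(.4617,.1023,.187))
E
```

```text
29.15 [0.46253701 0.10415823 0.20057418] [-0.23819235 -0.27986627 -0.09058047] ([-0.08, -0.03, 0.54], 0.0, 'yaw now', 1.487)
```

Request:
{"name": "carry_out", "arguments": {"commands": [[0.2,[-0.05,0,0.15],0],[0.2,[-0.05,0,0.3],0],[0.2,[-0.05,0,0.4],0],[0.2,[-0.05,0,0.45],0],[0.2,[-0.05,0,0.45],0],[0.2,[-0.05,0,0.5],0],[0.2,[-0.05,0,0.5],0],[0.2,[-0.05,0,0.5],0]]}}

```text
time_s: 29.82
tool_pos: [0.4619, 0.1029, 0.1874]
tool_rot: [0.736, 0.677, 0.0, 0.0]
ft_force: [-0.4, 0.6, 0.1]
width: 0.0364
finger_force: 60.0
```

Request:
{"name": "carry_out", "arguments": {"commands": [[0.2,[0,0,0.04],0],[0.2,[0,0,0.04],0],[0.2,[0,0,0.07],0],[0.2,[0,0,0.07],0],[0.2,[0,0,0.07],0]]}}

```text
time_s: 30.23
tool_pos: [0.4621, 0.103, 0.1864]
tool_rot: [0.736, 0.677, 0.0, 0.0]
ft_force: [-2.2, -0.9, 4.7]
width: 0.0368
finger_force: 60.3
```

Request:
{"name": "carry_out", "arguments": {"commands": [[1,[0,0,-0.05],0],[1,[0,0,-0.05],0],[1,[0,0,-0.05],0],[1,[0,0,-0.05],0],[1,[0,0,-0.05],0],[1,[0,0,-0.6],0],[1,[0,0,-1.6],0],[1,[0,0,-2.6],0],[1,[0,0,-3.4],0],[1,[0,0,-3.6],0]]}}

```text
time_s: 31.07
tool_pos: [0.4636, 0.1037, 0.279]
tool_rot: [0.736, 0.677, 0.003, 0.002]
ft_force: [0.3, -0.0, 0.3]
width: 0.0856
finger_force: 0.0
```

Request:
{"name": "carry_out", "arguments": {"commands": [[1,[-1,0,-0.3],0],[1,[-2.2,0,-0.5],0],[1,[-3.4,0,-0.5],0],[1,[-4.2,0,-0.5],0],[1,[-4.5,0,-0.5],0],[1,[-4.5,0,-0.5],0],[1,[-4.5,0,-0.5],0]]}}

```text
time_s: 31.65
tool_pos: [0.4523, -0.0082, 0.2877]
tool_rot: [0.736, 0.677, 0.0, -0.001]
ft_force: [0.1, 0.1, 0.6]
width: 0.0854
finger_force: 0.0
```

```bash
python3 - <<'E'
from h import *
s=status.read_state(); print(s["time_s"],s["tool_pos"],s["width"])
a,_=snap("scene","s15"); b,_=snap("side","d15"); c,_=snap("wrist","w15")
A=np.hstack([cv2.resize(a[110:260,240:480],(480,300)),cv2.resize(b[90:240,190:390],(320,240))[:240].copy() if 0 else cv2.resize(b[90:240,190:390],(320,300))])
cv2.imwrite("pics/fin.png",np.vstack([A,np.hstack([cv2.resize(c,(480,300)),np.zeros((300,320,3),np.uint8)])])[:,:,::-1])
E
```

```text
31.65 [ 0.45232137 -0.00815751  0.28765079] 0.0854253720309418
```

View pics/fin.png

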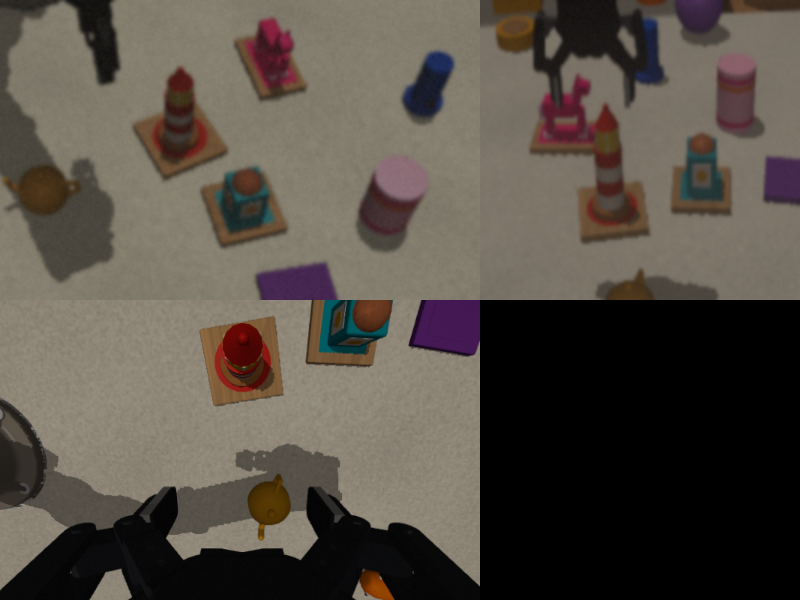

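The three views show the roof straight on the tower on the red stand, the pony and the music box centred on their stands, the bystanders in place, and the gripper clear of everything.

```bash
python3 -c "
from station import bot; print(bot.finish_job())"
```

```text
the job is handed in; nothing more can be done
None
```

The tower with its roof, the pony and the music box are on their stands and the job is handed in; the final pictures showed everything upright, with the bystanders where they were, but the hand-in gave no verdict.

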